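# Open the lamp shutter fully and start the exposure

### The job

Open the lamp shutter fully: with the fingertips, push the upright lever on the grey shutter box over from the right to the left, past its first click (half open) and on to its second and last stop, and leave it there. Only then press the round button at the right end of the box all the way down and let it come up again. This is done by pushing and pressing alone: do not lift, carry or push away the bottles, the canister and the dish that stand near by.

Things in the scene. Friction and masses are not known exactly. Their poses are not given: they have to be found in the camera images.
- shutter_box: Grey box bolted to the table, 50 (x) x 150 (y) x 32 mm, origin at the centre of its underside. Its y axis is its length: +y is its left end as the robot sees it, -y its right end; x points away from the robot, z up. The lever stands on its left half between two upright round aluminium cheeks (26 mm radius about the pivot, tops 60 mm above the table, x from -11 to +11 mm); the button is on its right half
- lever_pivot (a point): Point on the lever's hinge axis, fixed in the box at x 0, y +30 mm, z 34 mm. The lever swings about the box's x axis
- lever_knob (a point): Centre of the lever's black cylindrical knob (16 mm diameter, 21 mm long along the lever), 62 mm from the pivot; the knob ends 71 mm from the pivot. Below it the lever is a plain steel rod of 8.4 mm diameter
- shutter_lever (a joint): Angle of the lever, rad. 0: shut, leaning 0.5 rad from upright to the right (box -y). It grows as the lever swings to the left (box +y): first click (half open) at 0.46, nearly upright; second and last stop at 1.0, leaning 0.5 rad to the left. A spring detent draws it into the nearest of the three positions; beyond about 0.83 it runs to the last stop by itself, and it stays where it clicks in. At the knob it takes about 3 to 6 N to push over a detent
- start_button_top (a point): Centre of the top face of the round push button (24 mm diameter), box x 0, y -50 mm, 54 mm above the table, pressed straight down. It stands 10 mm proud of the black ring round it (40 mm diameter, top 44 mm above the table), still 4 mm when fully down
- start_button (a joint): How far the button is pressed, m: 0 is up, 0.006 fully down, which takes 4 N; it springs back
- oil_bottle: Bystander: small bottle with black cap, 36 mm diameter, 82 mm tall, left of the box; origin at the centre of its underside
- objective_can: Bystander: white canister with black screw lid, 40 mm diameter, 67 mm tall, behind the box; origin at the centre of its underside
- petri_dish: Bystander: flat clear dish with lid, 38 mm diameter, 11 mm tall, right of the box; origin at the centre of its underside
- dropper_bottle: Bystander: dark bottle with black cap, 26 mm diameter, 62 mm tall, farther right of the box; origin at the centre of its underside

How it is judged:
By the outcome, as a careful person would: the job done as asked, in the order asked, and still so for the second after the job is handed in, with the robot touching nothing.
It also fails if it takes over 48 s, if anything falls off the work surface, if the arm or the gripper's body presses on something with over 40 N, if the wrist force passes 120 N, or if a joint passes its speed limit or range.

### The arm

A 6-joint arm with a two-finger parallel gripper is mounted at the origin on a cart in front of the work surface, level with it; the furniture and walls round the work are solid. World frame = base frame: x ahead of the robot, y to its left, z up, the work surface at z = 0. Lengths are in m, angles in rad, forces in N, time in s.
With the tool pointing down it reaches from about 0.25 to 0.8 m from the base axis. Payload 3.9 kg.
Tool frame: the origin (TCP) lies on the mounting face of the last link; the fingertips stand 173 mm ahead of it and the grasp point (between the pads) lies 155 mm ahead of it; z points along the fingers, x is the direction in which the jaws open and shut, and the axes are right-handed (so a half turn about z gives the same grasp; the last joint's range is limited). The gripper opens to 85 mm and grips with 20 to 120 N. Pads are 22 mm wide; open, the fingers measure 114 mm over their backs; the gripper's body (76 mm by 85 mm) begins 54 mm behind the grasp point. The pads swing forward as they close: fully open they stand 13 mm farther back than shut.
Start: joints at [-1.245, 0.26, -0.138, 1.173, 0, 1.571], TCP at [0.168, -0.497, 0.405] pointing down, gripper open.
Joint ranges: [-2.78, 2.78], [-0.83, 1.72], [-1.28, 1.37], [-1.9, 2.12], [-1.57, 1.48], [-3.14, 3.14]. Speed limits (rad/s): [2.57, 2.57, 3.14, 3.14, 3.14, 3.14].

### API

Orientations are given as a rotation vector (axis times angle).
In Python, from bench import manip gives the robot as it stands. The module is installed in compiled form; this text tells all that it offers.
- The arm moves only by the tool send_rows, never from a script. Its argument "targets" is a list of rows, each a list of 2 entries, a list of its own where there are three numbers: the shift along the tool's x, y, z in mm, then the turn, a rotation vector about the tool's x, y, z in rad. In form: [[[tx, ty, tz], [rx, ry, rz]], ...]. A call has 1 to 8 rows; each row shifts and turns the commanded pose from where the row before left it, along the tool's axes as they then stand; what a row does not reach is not made up. A row lasts 1/12 s, in which the tool goes at most 41.7 mm and 7.16 degrees, less where a joint would pass 70% of its speed; a pose out of reach is approached as far as the arm can. A call with a gripper value outside its range is refused whole. "jaw" is the closure, from -1 (fully open) to 1 (shut), so that 0 is half open, set as the call begins (left out, the last holds). The fingers move at their own pace and stop on an object; "grip_force" is the grip in N (left out, the last holds). Time passes only in rows, so rows that do not move let the fingers close. It gives the time, the measured TCP pose, the force and the opening at its end, in the units of the state.
- manip.read_state(): the state, without advancing time (a new reading comes with each control period).
- manip.capture(name): name is "side" or "top" or "wrist"; returns the picture (480x640x3 uint8, red, green, blue); there is no depth.
- manip.get_calibration(name): a dict with "fovy" (degrees; the focal length in pixels is half the picture's height over the tangent of half this angle, whatever the lens; pixels are square), "cx", "cy" (the principal point, pixels), "R" (3x3) and "t" (3): a world point X has camera coordinates R X + t; the wrist camera has in their place "T_tool_cam" (4x4, takes a point from camera to tool coordinates, whose origin is the TCP and whose axes are the tool frame's). Camera axes: x right, y down, z forward; pixel columns grow to the right and rows downward; lengths in m; the calibration is good to about 2 mm. A picture is of the moment at which its call begins: read the wrist's pose just before it. get_calibration takes no time and is no camera call.
- manip.job_done(): hands the job in, once; it reports no verdict.
The state is a dict: "time_s": time; "joints": joint angles; "qvel": joint speeds; "joint_torque": joint torques, N m; "eef_pos": TCP position; "ee_rot": TCP orientation; "wrist_force": force on the tool from outside, world axes, zero at the start; "wrist_torque": the same for the moment, N m; "grip_width": opening from 0.0 (shut) to 1.0 (fully open).
Only numpy, scipy, OpenCV 4.12 (cv2) and the standard library are available. Lean on these libraries where they do the work, as an engineer would, in place of code of your own. Each camera call takes 0.05 s, during which the arm holds its last target.

## Working session

There is one attempt and no reset: what is moved stays moved. The work goes in short steps, Python scripts to look and compute and a tool call to move; the robot and the scene stay as the last step left them, time stands still between calls to the robot, and variables do not carry over. Pictures are saved under pics/ and viewed, and the job is handed in when it is done.

Besides the shell and the picture viewer there is one more tool, called after "Request:" as name(argument=value, ...), one argument or row to a line, values as JSON. send_rows: Moves the arm, as the interface text tells. Its arguments: {"type":"object","properties":{"targets":{"type":"array"},"jaw":{"type":"number"},"grip_force":{"type":"number"}},"required":["targets"]}

```bash
mkdir -p pics
python3 - <<'E'
from bench import manip
import cv2
s=manip.read_state();print(s['time_s'],s['eef_pos'],s['ee_rot'],s['grip_width'])
for n in('side','top','wrist'):
    im=manip.capture(n);cv2.imwrite(f'pics/{n}0.png',im[:,:,::-1]);print(n,manip.get_calibration(n))
E
```

```text
0.0 [ 0.16794677 -0.49704015  0.40385677] [-2.55142737e+00  1.83099066e+00  2.52309683e-03] 1.0046185074454643
side {'fovy': 56.88183771099334, 'cx': 314.6070525260455, 'cy': 230.10174703276283, 'R': array([[ 0.99955057, -0.0176951 , -0.02419794],
       [-0.02889702, -0.35397188, -0.93480954],
       [ 0.00797616,  0.93508866, -0.35432413]]), 't': array([-0.46414597,  0.10201863,  0.9304575 ])}
top {'fovy': 50.11517659883541, 'cx': 316.39748515716065, 'cy': 247.1039485858282, 'R': array([[-0.01423014, -0.99975392,  0.01701745],
       [-0.98160127,  0.01072674, -0.1906407 ],
       [ 0.19041124, -0.0194172 , -0.98151237]]), 't': array([-0.02094745,  0.47536208,  0.906946  ])}
wrist {'fovy': 65.1730553010203, 'cx': 321.8116347229715, 'cy': 239.09739589725555, 'T_tool_cam': array([[ 9.99999865e-01, -4.84845049e-04, -1.89077943e-04,
         4.57675064e-04],
       [ 5.17345803e-04,  9.65539455e-01,  2.60256206e-01,
        -6.65770847e-02],
       [ 5.63782808e-05, -2.60256269e-01,  9.65539575e-01,
         2.95333674e-02],
       [ 0.00000000e+00,  0.00000000e+00,  0.00000000e+00,
         1.00000000e+00]])}
```

View pics/side0.png

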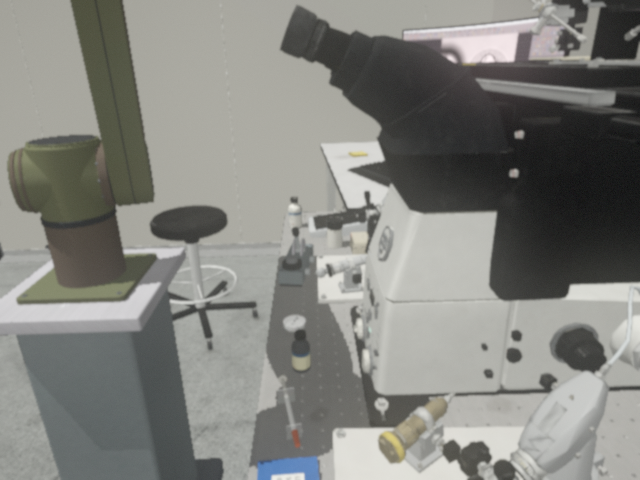

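View pics/top0.png

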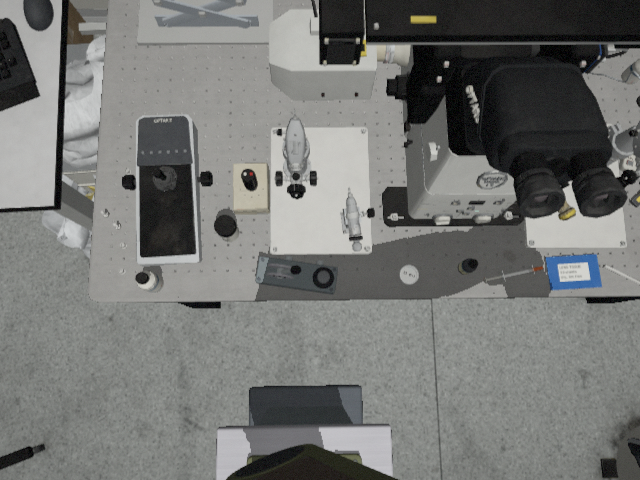

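```bash
python3 -c "
import cv2
a=cv2.imread('pics/top0.png');cv2.imwrite('pics/top0c.png',cv2.resize(a[180:330,200:400],None,fx=4,fy=4,interpolation=2))
a=cv2.imread('pics/side0.png');cv2.imwrite('pics/side0c.png',cv2.resize(a[200:350,220:420],None,fx=4,fy=4,interpolation=2))"
```

```text
(no output)
```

View crops.

View pics/top0c.png

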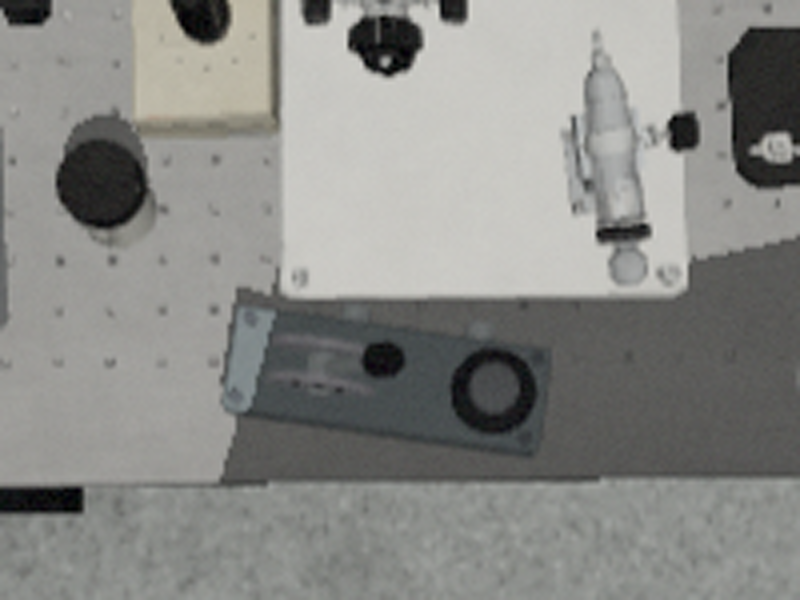

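View pics/side0c.png

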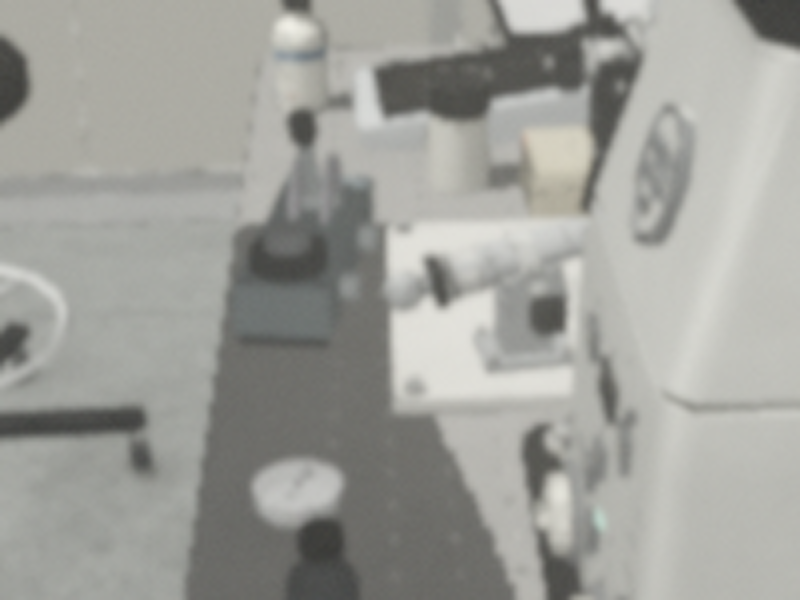

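View pics/wrist0.png

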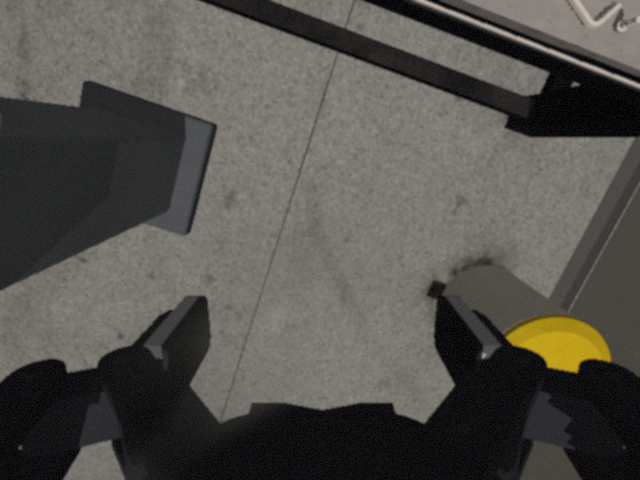

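```bash
cat > h.py <<'E'
from bench import manip
import numpy as np,cv2
from scipy.spatial.transform import Rotation as Ro
def cam(n,s=None):
    c=manip.get_calibration(n);f=240/np.tan(np.radians(c['fovy'])/2)
    K=np.array([[f,0,c['cx']],[0,f,c['cy']],[0,0,1]])
    if n=='wrist':
        s=s or manip.read_state()
        T=np.eye(4);T[:3,:3]=Ro.from_rotvec(s['ee_rot']).as_matrix();T[:3,3]=s['eef_pos']
        W=np.linalg.inv(T@c['T_tool_cam']);return K,W[:3,:3],W[:3,3]
    return K,np.array(c['R']),np.array(c['t'])
def proj(n,X,s=None):
    K,R,t=cam(n,s);p=(np.atleast_2d(X)@R.T+t)@K.T;return p[:,:2]/p[:,2:]
def atz(n,px,z,s=None):
    K,R,t=cam(n,s);C=-R.T@t;d=R.T@np.linalg.solve(K,[px[0],px[1],1]);return C+d*(z-C[2])/d[2]
E
python3 - <<'E'
from h import *
for n in('top','side'):
    K,R,t=cam(n);print(n,-R.T@t,proj(n,[[.168,-.497,.405],[.168,-.497,.23],[0,0,0],[.4,0,0]]))
E
```

```text
top [ 0.29362522 -0.00843104  0.98115855] [[763.92788152 459.40828463]
 [655.46832504 432.65196653]
 [304.54116867 516.16021192]
 [302.48758943 290.29725399]]
side [ 0.45946392 -0.84216164  0.41382015] [[-92.44785414  85.60510833]
 [-22.11821601 296.85292082]
 [ 93.56569254 278.68632625]
 [284.07773316 273.03443445]]
```

Run:
```python
from h import *
from scipy.optimize import least_squares
T=lambda u,v:(200+u/4-.4,180+v/4-.4)
S=lambda u,v:(220+u/4-.4,200+v/4-.4)
k=.062;a=.5
kn=[0,.03-k*np.sin(a),.034+k*np.cos(a)]
obs=[('top',T(495,388),[0,-.05,.054]),('top',T(494,391),[0,-.05,.044]),('top',T(551,347),[.025,-.075,.032]),('top',T(535,457),[-.025,-.075,.032]),('top',T(222,408),[-.025,.075,.032]),
('top',T(383,359),kn),('side',S(302,127),kn),('side',S(290,240),[0,-.05,.054]),('side',S(240,340),[-.025,-.075,0]),('side',S(328,342),[.025,-.075,0])]
def W(p,X):
    c,s=np.cos(p[2]),np.sin(p[2]);return [p[0]+c*X[0]-s*X[1],p[1]+s*X[0]+c*X[1],X[2]]
f=lambda p:np.concatenate([proj(n,W(p,X))[0]-u for n,u,X in obs])
r=least_squares(f,[.42,.03,0],loss='soft_l1');p=r.x;print(p);print(f(p).reshape(-1,2).round(1))
for nm,X in(('button',[0,-.05,.054]),('knob',kn),('pivot',[0,.03,.034])):print(nm,W(p,X))
for nm,px,z in(('oil',(146,283-7),.082),('can',(225,225),.067),('dish',(409,275),.011),('drop',(470,265),.062)):print(nm,atz('top',px,z))
```

```text
[ 0.42692936  0.01139695 -0.1582207 ]
[[-0.4 -0.2]
 [-0.3 -0.2]
 [ 0.4  0.4]
 [ 0.7 -0.7]
 [-1.  -0.1]
 [-0.1  0.3]
 [ 0.2  0.2]
 [-0.6 -2.8]
 [-1.7  1.7]
 [ 1.1  2.4]]
button [np.float64(0.4190512885990525), np.float64(-0.037978514359323624), 0.054]
knob [np.float64(0.42697278404440603), np.float64(0.011669119371570193), np.float64(0.08841011883720312)]
pivot [np.float64(0.4316561988597822), np.float64(0.041022221316484815), 0.034]
oil [0.41966476 0.27364293 0.082     ]
can [0.51385867 0.13962325 0.067     ]
dish [ 0.42559035 -0.20385958  0.011     ]
drop [ 0.43568055 -0.30594049  0.062     ]
```

Run:
```python
from h import *
def tri(a,b):
    A=[];
    for n,u in(('top',a),('side',b)):
        K,R,t=cam(n);P=K@np.c_[R,t];A+=[u[0]*P[2]-P[0],u[1]*P[2]-P[1]]
    X=np.linalg.svd(np.array(A))[2][-1];return X[:3]/X[3]
for a in((541,200),(600,200),(541,190)):
    X=tri(a,(300,30));print(X,proj('top',X),proj('side',X))
s=manip.read_state();R=Ro.from_rotvec(s['ee_rot']).as_matrix();print(R.round(3))
yaw=-.1582;c,q=np.cos(yaw),np.sin(yaw);B=np.array([[c,s_,0] for s_ in()]) if 0 else np.array([[c,q,0],[q,-c,0],[0,0,-1]])
print('turn (tool)',(Ro.from_matrix(R.T@B)).as_rotvec())
b=np.array([.4269,.0114,0]);Rb=np.array([[c,-q,0],[q,c,0],[0,0,1]])
tgt=b+Rb@np.array([0,-.045,.0]);tgt[2]=.15+.173
print('shift in aligned tool mm',B.T@(tgt-s['eef_pos'])*1e3, tgt)
```

```text
[ 0.44928001 -0.26338171  0.4491098 ] [[540.99794187 197.23140157]] [[296.77366024  30.96428882]]
[ 0.4499422  -0.33055771  0.44488485] [[599.99881513 197.21014629]] [[296.2855448   31.11064928]]
[ 0.45527212 -0.2632861   0.45063949] [[541.00134875 191.50461539]] [[301.7519369   29.43845172]]
[[ 0.32  -0.947 -0.   ]
 [-0.947 -0.32   0.001]
 [-0.002 -0.    -1.   ]]
turn (tool) [-8.59604607e-04  1.40182108e-03 -1.08683258e+00]
shift in aligned tool mm [ 175.60712278 -497.98189601   81.04114601] [ 0.41981066 -0.03303806  0.323     ]
```

Request:
send_rows(
  targets=[
    [[0,0,0],[0,0,-0.12]],
    [[0,0,0],[0,0,-0.12]],
    [[0,0,0],[0,0,-0.12]],
    [[0,0,0],[0,0,-0.12]],
    [[0,0,0],[0,0,-0.12]],
    [[0,0,0],[0,0,-0.12]],
    [[0,0,0],[0,0,-0.12]],
    [[0,0,0],[0,0,-0.12]],
  ],
  jaw=1,
)

```text
time_s: 0.82
eef_pos: [0.168, -0.4972, 0.4043]
ee_rot: [-3.11, 0.437, 0.001]
wrist_force: [-0.3, 0.3, -0.5]
grip_width: 0.001
```

Request:
send_rows(
  targets=[
    [[0,0,0],[0,0,-0.12]],
    [[2,-20,0],[0,0,-0.007]],
    [[3,-35,0],[0,0,0]],
    [[3,-35,0],[0,0,0]],
    [[3,-35,0],[0,0,0]],
    [[3,-35,0],[0,0,0]],
    [[3,-35,0],[0,0,0]],
    [[3,-35,0],[0,0,0]],
  ],
)

```text
time_s: 1.48
eef_pos: [0.2239, -0.2717, 0.4044]
ee_rot: [-3.131, 0.249, 0.0]
wrist_force: [0.8, -0.4, 0.3]
grip_width: 0.001
```

Request:
send_rows(
  targets=[
    [[3,-35,0],[0,0,0]],
    [[3,-35,0],[0,0,0]],
    [[3,-35,0],[0,0,0]],
    [[3,-35,0],[0,0,0]],
    [[3,-35,0],[0,0,0]],
    [[10,-10,0],[0,0,0]],
    [[0,0,0],[0,0,0]],
    [[0,0,0],[0,0,0]],
  ],
)

```text
time_s: 2.15
eef_pos: [0.278, -0.0943, 0.4046]
ee_rot: [3.132, -0.244, -0.0]
wrist_force: [0.5, -0.8, -0.3]
grip_width: -0.002
```

```bash
cat > st.py <<'E'
from h import *
import sys
b=np.array([.4269,.0114,0]);yaw=-.1582;c,q=np.cos(yaw),np.sin(yaw)
Rb=np.array([[c,-q,0],[q,c,0],[0,0,1]])
s=manip.read_state();R=Ro.from_rotvec(s['ee_rot']).as_matrix()
tip=s['eef_pos']+R@[0,0,.173]
print(s['time_s'],'tip in box mm',(Rb.T@(tip-b)*1e3).round(1),'F',np.round(s['wrist_force'],1),'j',np.round(s['joints'],2))
for n in sys.argv[2:]:
    im=manip.capture(n);cv2.imwrite(f'pics/{n}{sys.argv[1]}.png',im[:,:,::-1])
E
python3 st.py 1 wrist top
```

```text
2.15 tip in box mm [-130.4 -127.9  231.6] F [ 0.5 -0.8 -0.3] j [-0.33 -0.15 -0.58  1.14 -0.    1.4 ]
```

View pics/wrist1.png

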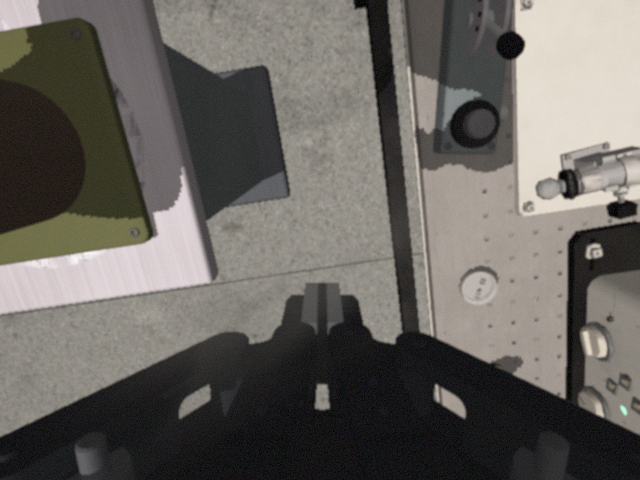

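View pics/top1.png

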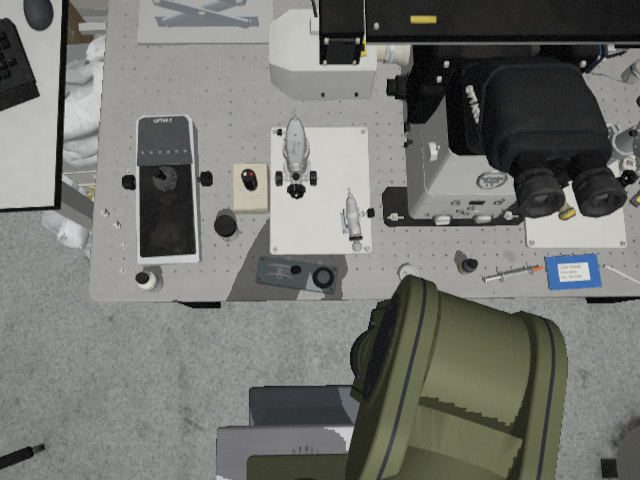

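Run:
```python
from h import *
b=np.array([.4269,.0114,0]);yaw=-.1582;c,q=np.cos(yaw),np.sin(yaw)
Rb=np.array([[c,-q,0],[q,c,0],[0,0,1]])
print(proj('wrist',[b+Rb@np.array(x) for x in([0,-.05,.054],[0,.0003,.0884],[-.025,-.075,.032],[.025,-.075,.032])]))
```

```text
[[481.00578606 121.01598779]
 [509.28284489  42.85641402]
 [439.72555941 151.51641298]
 [495.9025976  151.45178849]]
```

Request:
send_rows(
  targets=[
    [[20,-12,5],[0,0,0]],
    [[28,-18,15],[0,0,0]],
    [[28,-18,20],[0,0,0]],
    [[28,-18,20],[0,0,0]],
    [[18,-12,14],[0,0,0]],
    [[8,-5,8],[0,0,0]],
    [[0,0,0],[0,0,0]],
    [[0,0,0],[0,0,0]],
  ],
)

```text
time_s: 2.92
eef_pos: [0.4185, -0.0342, 0.3223]
ee_rot: [3.131, -0.25, -0.005]
wrist_force: [-0.4, 0.0, 0.2]
grip_width: -0.003
```

```bash
python3 st.py 2 side wrist
```

```text
2.9167 tip in box mm [ -1.6 -46.4 149.3] F [-0.4  0.   0.2] j [-0.08  0.14 -0.52  0.91 -0.    1.65]
```

View pics/side2.png

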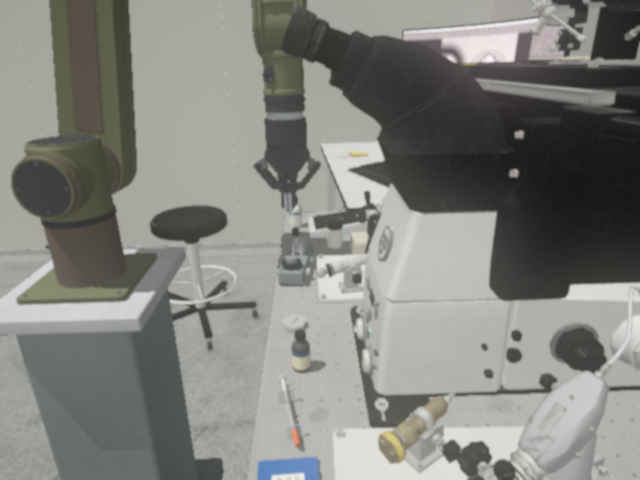

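View pics/wrist2.png

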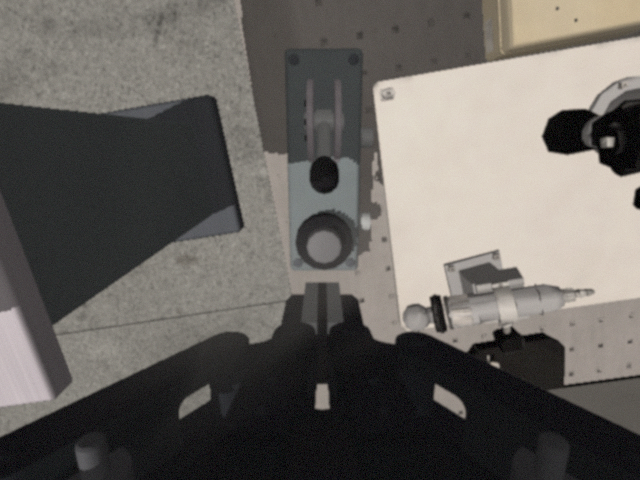

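Request:
send_rows(
  targets=[
    [[1.5,0,10],[0,0,0]],
    [[0,0,18],[0,0,0]],
    [[0,0,18],[0,0,0]],
    [[0,0,16],[0,0,0]],
    [[0,0,9],[0,0,0]],
    [[0,0,0],[0,0,0]],
    [[0,0,0],[0,0,0]],
  ],
)

```text
time_s: 3.6
eef_pos: [0.42, -0.034, 0.2524]
ee_rot: [3.131, -0.25, 0.0]
wrist_force: [-0.7, -0.3, -0.2]
grip_width: -0.003
```

```bash
python3 st.py 3 side wrist; python3 -c "
import cv2
a=cv2.imread('pics/side3.png');cv2.imwrite('pics/side3c.png',cv2.resize(a[180:330,220:420],None,fx=4,fy=4,interpolation=2))"
```

```text
3.6 tip in box mm [  0.4 -45.9  79.4] F [-0.7 -0.3 -0.2] j [-0.08  0.22 -0.64  0.71 -0.    1.65]
```

View pics/side3c.png

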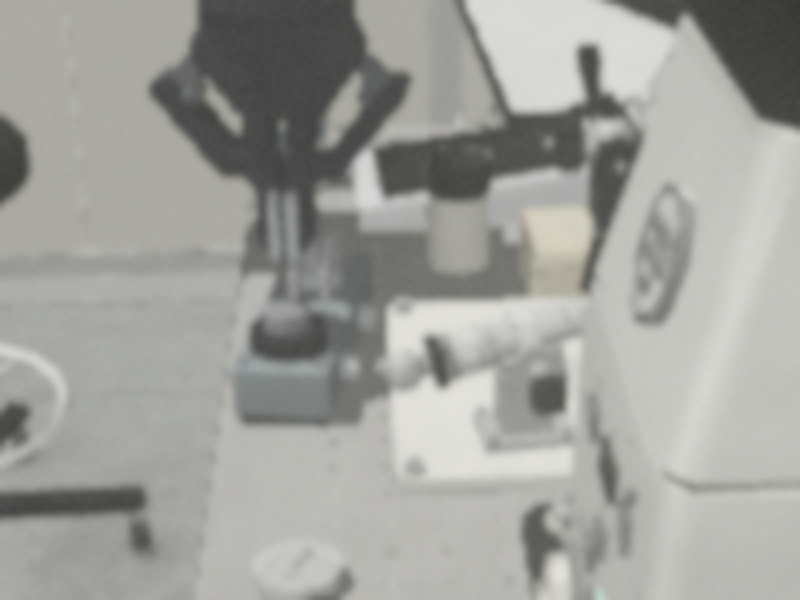

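View pics/wrist3.png

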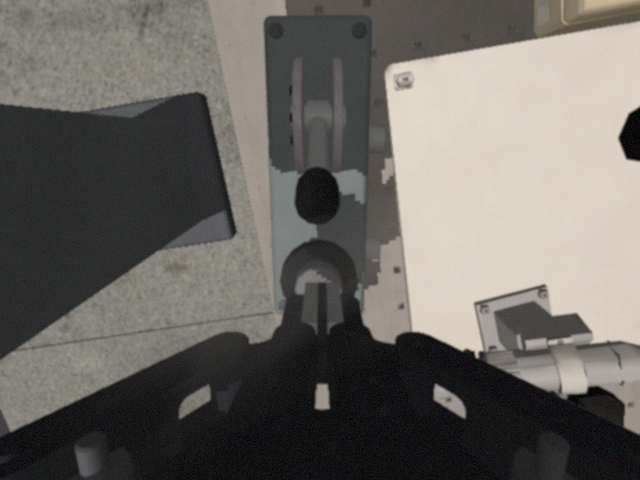

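Request:
send_rows(
  targets=[
    [[-1,-6,0],[0,0,0]],
    [[0,-7,0],[0,0,0]],
    [[0,-6,0],[0,0,0]],
    [[0,-5,0],[0,0,0]],
    [[0,-5,0],[0,0,0]],
    [[0,-5,0],[0,0,0]],
    [[0,-5,0],[0,0,0]],
    [[0,-5,0],[0,0,0]],
  ],
)

```text
time_s: 4.37
eef_pos: [0.4269, 0.0109, 0.2518]
ee_rot: [-3.131, 0.247, -0.0]
wrist_force: [-0.9, 0.0, -0.0]
grip_width: 0.003
```

Request:
send_rows(
  targets=[
    [[0,-5,0],[0,0,0]],
    [[0,-5,0],[0,0,0]],
    [[0,-5,0],[0,0,0]],
    [[0,-5,0],[0,0,0]],
    [[0,-5,0],[0,0,0]],
    [[0,0,0],[0,0,0]],
  ],
)

```text
time_s: 4.87
eef_pos: [0.4309, 0.036, 0.2516]
ee_rot: [-3.13, 0.246, -0.0]
wrist_force: [-0.0, -0.4, -0.3]
grip_width: 0.006
```

```bash
python3 st.py 4 wrist top; python3 -c "
import cv2
a=cv2.imread('pics/top4.png');cv2.imwrite('pics/top4c.png',cv2.resize(a[180:330,200:400],None,fx=4,fy=4,interpolation=2))"
```

```text
4.8667 tip in box mm [ 0.1 25.3 78.6] F [-0.  -0.4 -0.3] j [ 0.08  0.24 -0.62  0.72  0.    1.81]
```

View pics/wrist4.png

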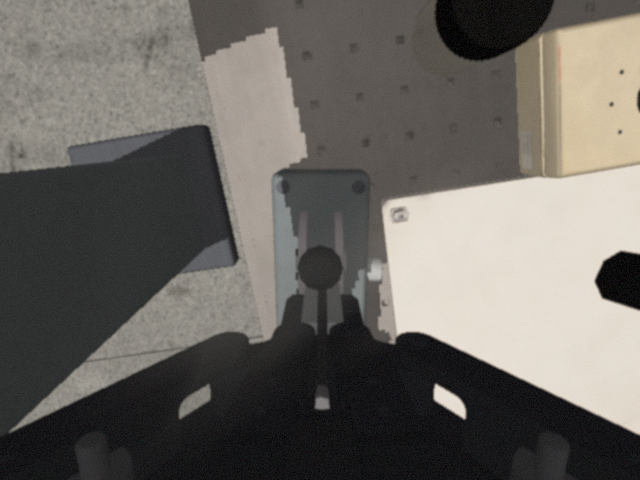

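Run:
```python
from h import *
b=np.array([.4269,.0114,0]);yaw=-.1582;c,q=np.cos(yaw),np.sin(yaw)
Rb=np.array([[c,-q,0],[q,c,0],[0,0,1]])
for th in(.46,.8,1.):
    a=th-.5
    P=[b+Rb@np.array([0,.03+k*np.sin(a),.034+k*np.cos(a)]) for k in(.062,.071)]
    print(th,proj('wrist',P).round(),proj('top',P).round(1))
```

```text
0.46 [[320. 315.]
 [320. 328.]] [[279.6 266.7]
 [279.6 266. ]]
0.8 [[320. 259.]
 [319. 259.]] [[268.  265.2]
 [266.1 264.3]]
1.0 [[320. 225.]
 [320. 218.]] [[261.7 264.7]
 [258.9 263.7]]
```

View pics/top4c.png

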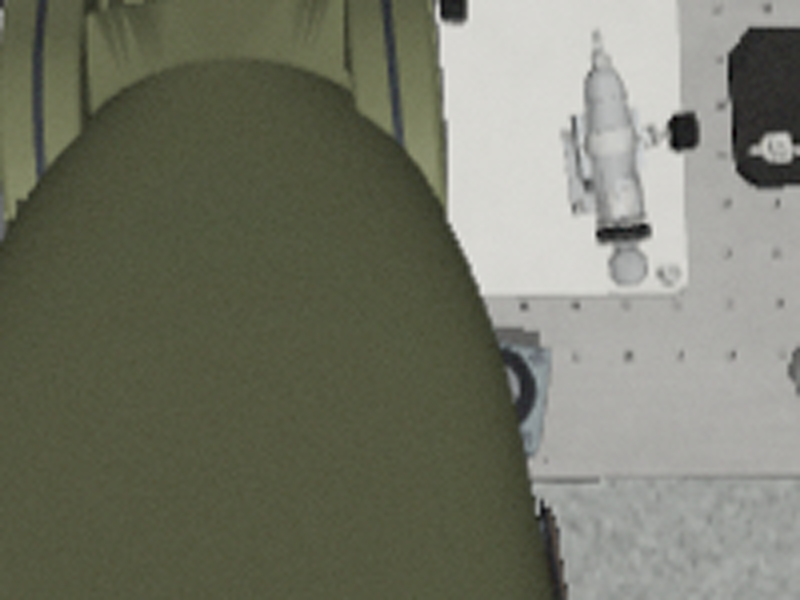

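Request:
send_rows(
  targets=[
    [[0,-4,0],[0,0,0]],
    [[0,-4,0],[0,0,0]],
    [[0,-3,0],[0,0,0]],
    [[0,0,0],[0,0,0]],
    [[0,0,0],[0,0,0]],
    [[0,0,0],[0,0,0]],
  ],
)

```text
time_s: 5.47
eef_pos: [0.4324, 0.0458, 0.2517]
ee_rot: [-3.132, 0.248, -0.0]
wrist_force: [-0.6, 0.8, 0.0]
grip_width: 0.002
```

```bash
python3 st.py 5 wrist
```

```text
5.4667 tip in box mm [ 0.  34.9 78.7] F [-0.6  0.8  0. ] j [ 0.11  0.24 -0.61  0.72  0.    1.83]
```

View pics/wrist5.png

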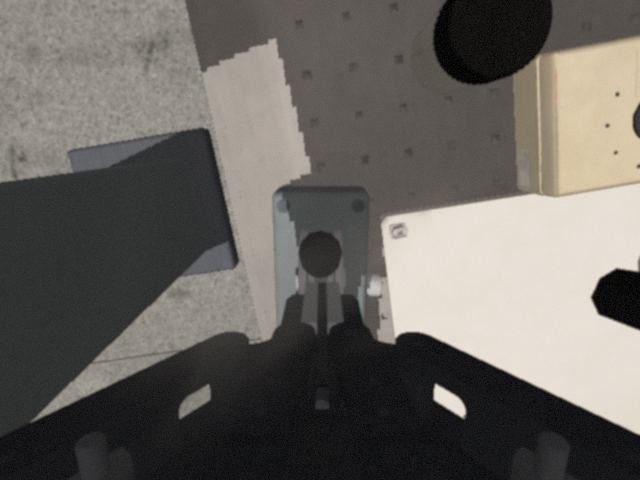

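```bash
cat > kn.py <<'E'
from h import *
b=np.array([.4269,.0114,0]);yaw=-.1582;c,q=np.cos(yaw),np.sin(yaw)
Rb=np.array([[c,-q,0],[q,c,0],[0,0,1]])
for th in(.46,.8,.9,1.):
    a=th-.5
    P=[b+Rb@np.array([0,.03+k*np.sin(a),.034+k*np.cos(a)]) for k in(.062,.071)]
    print(th,proj('wrist',P).round(),proj('top',P).round(1))
E
python3 kn.py
```

```text
0.46 [[320. 340.]
 [319. 354.]] [[279.6 266.7]
 [279.6 266. ]]
0.8 [[319. 285.]
 [319. 287.]] [[268.  265.2]
 [266.1 264.3]]
0.9 [[319. 268.]
 [319. 267.]] [[264.8 265. ]
 [262.4 263.9]]
1.0 [[319. 252.]
 [319. 246.]] [[261.7 264.7]
 [258.9 263.7]]
```

Request:
send_rows(
  targets=[
    [[0,8,0],[0,0,0]],
    [[0,12,0],[0,0,0]],
    [[0,16,-5],[0,0,0]],
    [[0,16,-8],[0,0,0]],
    [[0,16,-8],[0,0,0]],
    [[1,12,0],[0,0,0]],
    [[0,5,0],[0,0,0]],
    [[0,0,0],[0,0,0]],
  ],
)

```text
time_s: 6.18
eef_pos: [0.4197, -0.0394, 0.2727]
ee_rot: [3.131, -0.251, -0.0]
wrist_force: [-0.6, 0.2, 0.0]
grip_width: 0.001
```

```bash
python3 st.py 6 wrist side;python3 kn.py; python3 -c "
import cv2
a=cv2.imread('pics/side6.png');cv2.imwrite('pics/side6c.png',cv2.resize(a[180:330,220:420],None,fx=4,fy=4,interpolation=2))"
```

```text
6.1833 tip in box mm [  0.9 -51.4  99.7] F [-0.6  0.2  0. ] j [-0.09  0.19 -0.61  0.77 -0.    1.64]
0.46 [[317. 104.]
 [317. 103.]] [[279.6 266.7]
 [279.6 266. ]]
0.8 [[317.  44.]
 [317.  30.]] [[268.  265.2]
 [266.1 264.3]]
0.9 [[317.  28.]
 [317.  10.]] [[264.8 265. ]
 [262.4 263.9]]
1.0 [[317.  13.]
 [317.  -8.]] [[261.7 264.7]
 [258.9 263.7]]
```

View pics/wrist6.png

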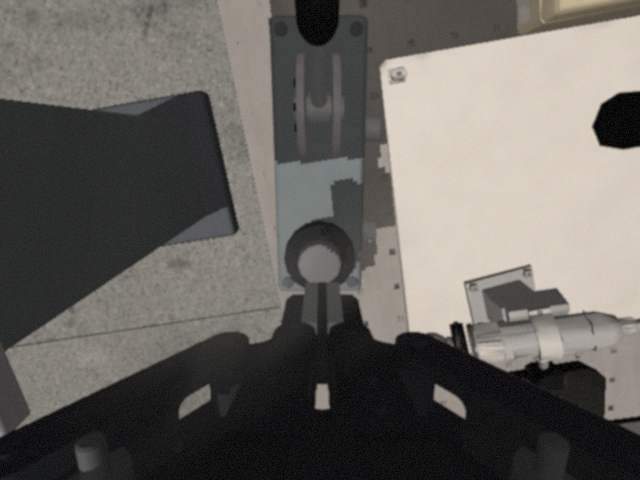

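View pics/side6c.png

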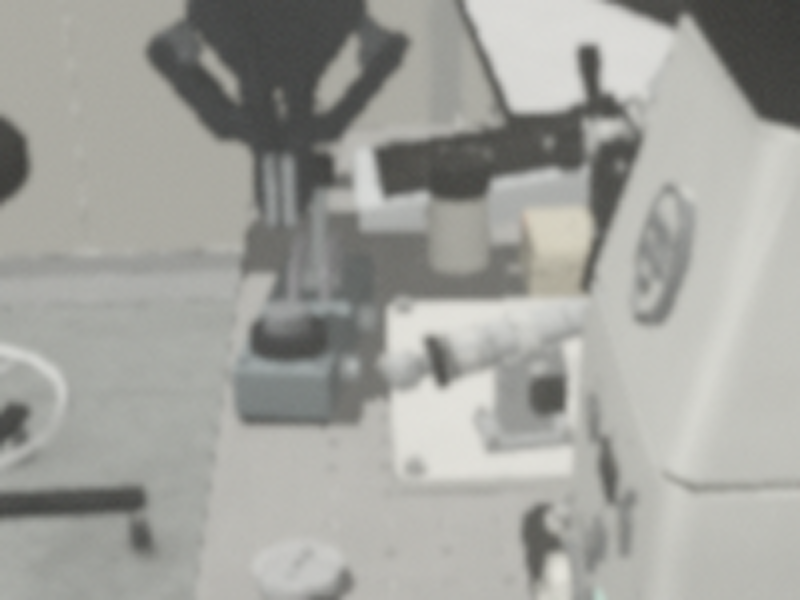

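Request:
send_rows(
  targets=[
    [[-1,-1,10],[0,0,0]],
    [[0,0,14],[0,0,0]],
    [[0,0,10],[0,0,0]],
    [[0,0,6],[0,0,0]],
    [[0,0,3],[0,0,0]],
    [[0,0,2],[0,0,0]],
    [[0,0,2],[0,0,0]],
    [[0,0,0],[0,0,0]],
  ],
)

```text
time_s: 6.95
eef_pos: [0.4192, -0.037, 0.2258]
ee_rot: [-3.131, 0.247, 0.0]
wrist_force: [-1.3, 0.7, 0.7]
grip_width: 0.002
```

Request:
send_rows(
  targets=[
    [[0,0,1.5],[0,0,0]],
    [[0,0,1.5],[0,0,0]],
    [[0,0,0],[0,0,0]],
    [[0,0,0],[0,0,0]],
  ],
)

```text
time_s: 7.28
eef_pos: [0.4193, -0.0371, 0.2229]
ee_rot: [-3.131, 0.248, -0.001]
wrist_force: [-0.2, 0.7, 3.1]
grip_width: 0.005
```

```bash
python3 st.py 7
```

```text
7.2833 tip in box mm [  0.2 -49.   49.9] F [-0.2  0.7  3.1] j [-0.09  0.26 -0.68  0.63  0.    1.64]
```

Request:
send_rows(
  targets=[
    [[0,0,1],[0,0,0]],
    [[0,0,1],[0,0,0]],
    [[0,0,0],[0,0,0]],
    [[0,0,0],[0,0,0]],
  ],
)

```text
time_s: 7.62
eef_pos: [0.4194, -0.0371, 0.2213]
ee_rot: [-3.131, 0.248, -0.001]
wrist_force: [-2.9, 2.1, 9.4]
grip_width: 0.002
```

Request:
send_rows(
  targets=[
    [[0,0,1],[0,0,0]],
    [[0,0,0],[0,0,0]],
    [[0,0,0],[0,0,0]],
  ],
)

```text
time_s: 7.87
eef_pos: [0.4193, -0.0371, 0.2211]
ee_rot: [-3.131, 0.248, -0.002]
wrist_force: [-5.2, 2.2, 18.4]
grip_width: -0.001
```

Request:
send_rows(
  targets=[
    [[0,0,-3],[0,0,0]],
    [[0,0,-6],[0,0,0]],
    [[0,0,-12],[0,0,0]],
    [[0,0,-20],[0,0,0]],
    [[0,0,-25],[0,0,0]],
    [[-15,0,-25],[0,0,0]],
    [[-25,10,-15],[0,0,0]],
    [[-30,10,-10],[0,0,0]],
  ],
)

```text
time_s: 8.53
eef_pos: [0.3484, -0.0463, 0.3377]
ee_rot: [3.13, -0.246, 0.008]
wrist_force: [-0.5, -0.6, 1.1]
grip_width: -0.002
```

Request:
send_rows(
  targets=[
    [[-30,15,0],[0,0,0]],
    [[-30,20,0],[0,0,0]],
    [[-15,30,0],[0,0,0]],
    [[0,30,0],[0,0,0]],
    [[0,20,0],[0,0,0]],
    [[0,5,0],[0,0,0]],
    [[0,0,0],[0,0,0]],
    [[0,0,0],[0,0,0]],
  ],
)

```text
time_s: 9.2
eef_pos: [0.2539, -0.1525, 0.3356]
ee_rot: [-3.131, 0.249, 0.001]
wrist_force: [-0.3, -0.8, 0.2]
grip_width: 0.002
```

```bash
python3 st.py 8 top side;python3 kn.py; python3 -c "
import cv2
a=cv2.imread('pics/top8.png');cv2.imwrite('pics/top8c.png',cv2.resize(a[180:330,200:400],None,fx=4,fy=4,interpolation=2))
a=cv2.imread('pics/side8.png');cv2.imwrite('pics/side8c.png',cv2.resize(a[180:380,220:420],None,fx=3,fy=3,interpolation=2))"
```

```text
9.2 tip in box mm [-145.1 -189.   162.6] F [-0.3 -0.8  0.2] j [-0.54 -0.09 -0.72  0.94  0.    1.19]
0.46 [[ 653. -218.]
 [ 671. -237.]] [[279.6 266.7]
 [279.6 266. ]]
0.8 [[ 659. -275.]
 [ 679. -306.]] [[268.  265.2]
 [266.1 264.3]]
0.9 [[ 658. -287.]
 [ 677. -321.]] [[264.8 265. ]
 [262.4 263.9]]
1.0 [[ 655. -298.]
 [ 674. -333.]] [[261.7 264.7]
 [258.9 263.7]]
```

View pics/top8c.png

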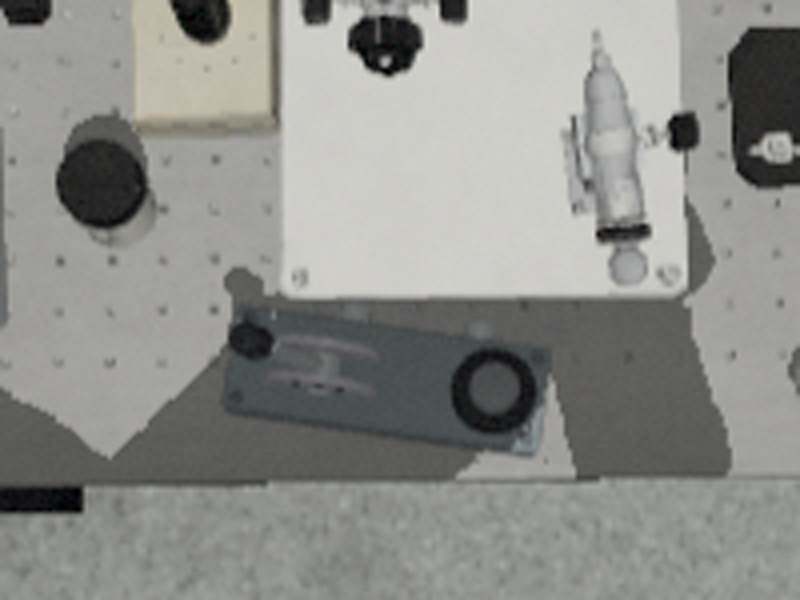

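View pics/side8c.png

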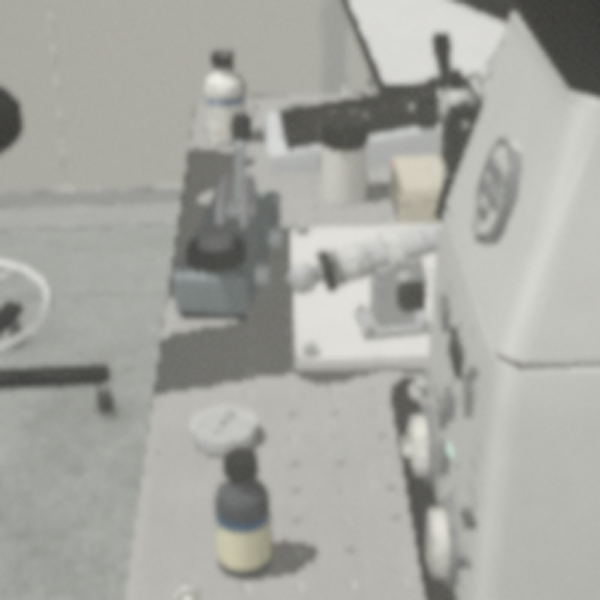

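View pics/top8.png

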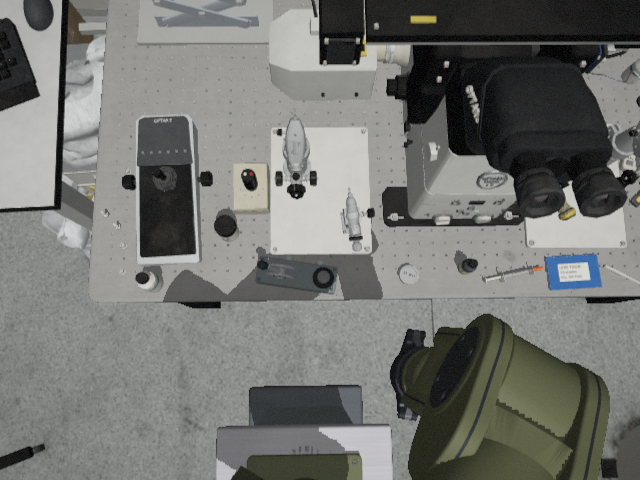

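```bash
python3 -c "
from bench import manip
print(manip.job_done())"
```

```text
the job is handed in; nothing more can be done
None
```

The shutter is fully open, and the button was then pressed and released. I handed the job in at about 9.2 s on the robot's clock.

- **Lever:** I pushed it over with the closed fingertips. In the last top picture the knob is at pixel (262.3, 264.6), and the last stop (1.0 rad) should show it at (261.7, 264.7). It was already there in a wrist picture taken before the button press.
- **Button:** I pressed until it bottomed out. The vertical force rose from 3 N to 18 N and the fingertips stopped at about 48 mm above the table, which is the fully-down height. It looks raised again in the last pictures, although they are too coarse to measure its height.
- **Surroundings:** The bottles, canister and dish look unmoved between the first and last top pictures. The arm ended clear of everything, with about 0 N on the wrist.

In the first box fit, a few side-camera points were off by up to 3 pixels. A check with the wrist camera then agreed within about 3 pixels. No other checks failed or disagreed.

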